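# Post a carved block into the studio's returns box

## Task

Take the narrow carved printing block out of the wooden rack and post it, standing on edge, down through the slot in the lid of the returns box: keep hold of it while it pushes the flap under the slot open, then let it go so that it ends up completely inside the box. Leave the wide block standing where it is in the rack.

Things in the scene. Friction and masses are not known exactly. Their poses are not given: they have to be found in the camera images.
- block_center (a point): Centre of the narrow plywood block with black cut marks on its faces; loose, 0.1 kg: 80 mm wide (its x), 12 thick (its y), 120 tall (its z). It stands upright in an outer groove of a low fixed wooden rack with three grooves along the block's x, 60 mm apart, 15 wide; groove floor 10 mm and slat tops 40 mm above the table. Lift it straight up, gripped across its thickness near the upper edge.
- wide_block_center (a point): Centre of the wide block: same look, thickness (12 mm, its y) and height (120 mm), but 130 mm wide (its x), too wide for the slot. It stands in the other outer groove of the rack, 120 mm from the narrow block, facing the same way. Loose; it must stay there.
- slot (a point): Slot's centre at the top face of the lid, 143 mm above the table. Slot: 104 mm along this point's x, 28 along its y; z up; lid 8 thick. Fixed plywood box with brown lid, 190 x 130 mm in plan. Four steel lips around the slot slope out and up at 45 degrees to guide the block: mouth about 128 x 52 mm, ending 14 mm above the lid. The box floor is 137 mm below this point, so a block can stand inside.
- flap (a joint): Angle of the black dust flap under the slot, rad: 0 shut (level, 10 mm below the lid's top), 1.5 hanging open. Hinged along the slot's length 24 mm to +y of its centre, it reaches 37 mm towards -y and swings down. Stiff hinge: pushing the block down swings it with 1 to 5 N; it stays where left and does not pinch. A block with its lower edge 50 mm below the lid's top is past it and drops in freely.
Not all that is in view belongs to the job. What is shaped like the part that bears block_center but green or orange is not meant.

How it is judged:
By the outcome, as a careful person would: the job done as asked, in the order asked, and still so for the second after the job is handed in, with the robot touching nothing.
It also fails if it takes over 40 s, if anything falls off the work surface, if the arm or the gripper's body presses on something with over 40 N, if the wrist force passes 120 N, or if a joint passes its speed limit or range.

## Robot

A 6-joint arm with a two-finger parallel gripper is mounted at the origin on the work surface. World frame = base frame: x ahead of the robot, y to its left, z up, the work surface at z = 0. Lengths are in m, angles in rad, forces in N, time in s.
With the tool pointing down it reaches from about 0.4 to 0.825 m from the base axis. Payload 7 kg.
Tool frame: the origin (TCP) lies midway between the tips of the shut fingers; the grasp point (between the pads) lies 19 mm behind it; z points along the fingers, y is the line along which they close (so a half turn about z gives the same grasp; the last joint's range is limited). The gripper opens to 88 mm and grips with 3 to 60 N. Pads are 19 mm wide; open, the fingers measure 130 mm over their backs; the gripper's body (78 mm by 193 mm) begins 47 mm behind the grasp point.
Start: joints at [1.591, 0.359, 0.012, 0, -1.224, -0.288], TCP at [0.179, 0.651, 0.227] pointing down, gripper open.
Joint ranges: [-3.07, 3.07], [-1.43, 2.12], [-1.02, 1.25], [-3.03, 1.67], [-3.05, -0], [-3.03, 3.03]. Speed limits (rad/s): [2.39, 2.39, 3.01, 3.14, 3.14, 3.14].

## Interface

Orientations are given as [roll, pitch, yaw] about the fixed x, y, z axes, in that order (R = Rz(yaw) Ry(pitch) Rx(roll)).
In Python, from station import get_state, grab_frame, calibration, job_done, boxes_of, regions_of, spot_point gives the robot as it stands. The module is installed in compiled form; this text tells all that it offers.
- The arm moves only by the tool arm_command, never from a script. Its argument "commands" is a list of rows, each an object of numbers: "tx", "ty", "tz": the shift along the tool's x, y, z each as a share of 25 cm, from -1 to 1; "twist": the turn about the tool's z as a share of 180 degrees, from -1 to 1. A call has exactly 8 rows; each row is the pose to reach, as a shift and turn from the pose commanded when the call began, along the tool's axes at that moment, turning the shorter way round; what a row does not reach only later rows make up. A row lasts 1/12 s, in which the tool goes at most 41.7 mm and 7.16 degrees, less where a joint would pass 70% of its speed; a pose out of reach is approached as far as the arm can. A call with a number of a shift or a turn outside -1 to 1 is refused whole. A call with a gripper value outside its range is refused whole. "claw" is the opening, from 0 (shut) to 1 (fully open), set as the call begins (left out, the last holds). The fingers move at their own pace and stop on an object; "grip_force" is the grip in N (left out, the last holds). Time passes only in rows, so rows that repeat a pose let the fingers close, or fill a call up. It gives the time, the measured TCP pose, the force, the opening and the grip force at its end, in the units of the state.
- get_state(): the state, without advancing time (a new reading comes with each control period).
- grab_frame(name): name is "scene" or "side" or "wrist"; returns the picture (384x512x3 uint8, red, green, blue); there is no depth.
- calibration(name): a dict with "camera_matrix" (3x3 intrinsics, pixels), "k1" (the pictures are not rectified: a ray, as slopes to the right and down, at radius r is drawn at 1 + k1 r^2 times it, then the intrinsics apply), "extrinsics" (4x4, takes a point from camera to world coordinates). Camera axes: x right, y down, z forward; pixel columns grow to the right and rows downward; lengths in m; the calibration is good to about 2 mm. A picture is of the moment at which its call begins: read the wrist's pose just before it. calibration takes no time and is no camera call; for the wrist camera it gives the pose at the moment of the call.
- job_done(): hands the job in; it is judged then, once.
Trained networks look in the newest picture that a camera, given by its name, has taken for a name from the list of things; names that differ only in an ending like _2 or _b are one class to them, and where a whole thing is asked for, a point or a joint stands for the part that bears it (a point fixed in the world has none). Each returns a list of dicts, best first, with "score" (0 to 1); they miss things now and then, are a little off and sometimes report something else, mostly with a low value. They report only what shows in the picture. A call takes as long as a camera call. They do not tell look-alikes from the thing itself.
- boxes_of(query, camera): "rect" ([left, top, right, bottom] in pixels, round what is visible of it).
- regions_of(query, camera): "region" (384x512 bool, what is visible of it) and "rect" ([left, top, right, bottom] in pixels, round what is visible of it).
- spot_point(query, camera): "uv" ([column, row] in pixels: a listed point, or the origin of a listed thing).
The state is a dict: "t": time; "q": joint angles; "qd": joint speeds; "joint_efforts": joint torques, N m; "eef_pos": TCP position; "ee_rot": TCP orientation; "force": force on the tool from outside, world axes, zero at the start; "moment": the same for the moment, N m; "width": finger opening in m; "gripper_force": force on a finger pad.
Only numpy, scipy, OpenCV 4.12 (cv2) and the standard library are available. Lean on these libraries where they do the work, as an engineer would, in place of code of your own. Each camera call takes 0.05 s, during which the arm holds its last target. There are 200 camera calls.

## Working session

There is one attempt and no reset: what is moved stays moved. The work goes in short steps, Python scripts to look and compute and a tool call to move; the robot and the scene stay as the last step left them, time stands still between calls to the robot, and variables do not carry over. Pictures are saved under pics/ and viewed, at most 10 in all, crops included, and the job is handed in when it is done.

Besides the shell and the picture viewer there is one more tool, called after ">>>" as a command line: name --argument value ..., lists and objects as JSON in quotes. arm_command: Moves the arm, as the interface text tells. Shift numbers are shares of 25 cm and turn numbers shares of 180 degrees, none past 1 either way. Its arguments: {"type":"object","properties":{"commands":{"type":"array"},"claw":{"type":"number"},"grip_force":{"type":"number"}},"required":["commands"]}

```bash
mkdir -p pics
cat > h.py <<'E'
import numpy as np, cv2
from station import *
def ray(cam,uv,C=None):
    c=C or calibration(cam); K=np.array(c["camera_matrix"]);E=np.array(c["extrinsics"])
    d=np.array([(uv[0]-K[0,2])/K[0,0],(uv[1]-K[1,2])/K[1,1]]);k=c["k1"];s=d.copy()
    for _ in range(20): s=d/(1+k*(s@s))
    return E[:3,3],E[:3,:3]@np.array([s[0],s[1],1])
def atz(cam,uv,z,C=None):
    o,d=ray(cam,uv,C); return o+d*(z-o[2])/d[2]
def tri(a,ua,b,ub):
    o,d=ray(a,ua);p,e=ray(b,ub);d=d/np.linalg.norm(d);e=e/np.linalg.norm(e)
    t=np.linalg.lstsq(np.c_[d,-e],p-o,rcond=None)[0];A=o+t[0]*d;B=p+t[1]*e
    return (A+B)/2,np.linalg.norm(A-B)
def proj(cam,P,C=None):
    c=C or calibration(cam);E=np.linalg.inv(np.array(c["extrinsics"]));K=np.array(c["camera_matrix"])
    p=E[:3,:3]@np.array(P)+E[:3,3];s=p[:2]/p[2];s=s*(1+c["k1"]*(s@s));return K[:2,:2]@s+K[:2,2]
def save(im,n): cv2.imwrite("pics/"+n,im[...,::-1])
E
cat > a.py <<'E'
from h import *
fs=[grab_frame(n) for n in("scene","side","wrist")]
save(np.hstack([cv2.resize(f,(400,300)) for f in fs[1:]]),"sw.png");save(fs[0],"scene.png")
for n in("scene","side","wrist"):
    print(n,np.round(calibration(n)["extrinsics"],2).tolist())
    for q in("block_center","wide_block_center","slot"):
        print(q,[(np.round(r["uv"],1).tolist(),round(r["score"],2)) for r in spot_point(q,n)[:5]])
    for q in("block_center","wide_block_center"): print("box",q,[(np.round(r["rect"]).tolist(),round(r["score"],2)) for r in boxes_of(q,n)[:5]])
s=get_state();print(s["t"],s["eef_pos"],s["ee_rot"])
E
python3 a.py
```

```text
scene [[-0.73, 0.55, -0.41, 1.03], [0.69, 0.6, -0.42, 0.43], [0.01, -0.58, -0.81, 0.96], [0.0, 0.0, 0.0, 1.0]]
block_center [([348.7, 234.4], 0.95), ([262.2, 226.0], 0.78), ([287.2, 301.1], 0.77), ([309.1, 197.5], 0.58)]
wide_block_center [([377.4, 279.9], 0.61)]
slot [([221.9, 134.1], 0.84)]
box block_center [([331.0, 207.0, 368.0, 258.0], 0.85), ([282.0, 271.0, 295.0, 331.0], 0.81), ([245.0, 205.0, 286.0, 241.0], 0.76), ([298.0, 168.0, 322.0, 226.0], 0.68)]
box wide_block_center [([348.0, 253.0, 410.0, 307.0], 0.71)]
side [[0.9, -0.28, 0.35, 0.34], [-0.45, -0.56, 0.7, -0.5], [0.0, -0.78, -0.63, 0.57], [0.0, 0.0, 0.0, 1.0]]
block_center [([259.3, 153.0], 0.85), ([253.7, 205.7], 0.84), ([194.5, 218.7], 0.83), ([181.2, 177.9], 0.76)]
wide_block_center [([179.8, 151.6], 0.66)]
slot [([285.6, 262.3], 0.7)]
box block_center [([171.0, 185.0, 214.0, 248.0], 0.97), ([254.0, 126.0, 268.0, 181.0], 0.95), ([158.0, 151.0, 200.0, 193.0], 0.89), ([234.0, 178.0, 280.0, 230.0], 0.61)]
box wide_block_center [([150.0, 124.0, 214.0, 163.0], 0.84)]
wrist [[-0.26, -0.93, -0.26, 0.25], [-0.96, 0.25, 0.07, 0.63], [0.0, 0.27, -0.96, 0.38], [0.0, 0.0, 0.0, 1.0]]
block_center []
wide_block_center []
slot []
box block_center []
box wide_block_center []
0.9 [0.17861678 0.65088447 0.22658449] [-3.14158996e+00  6.50408520e-05 -2.67841802e-01]
```

View pics/scene.png

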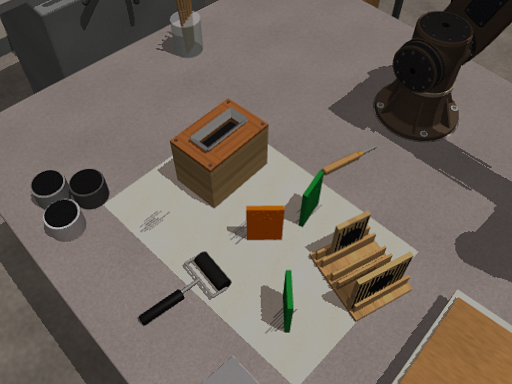

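View pics/sw.png

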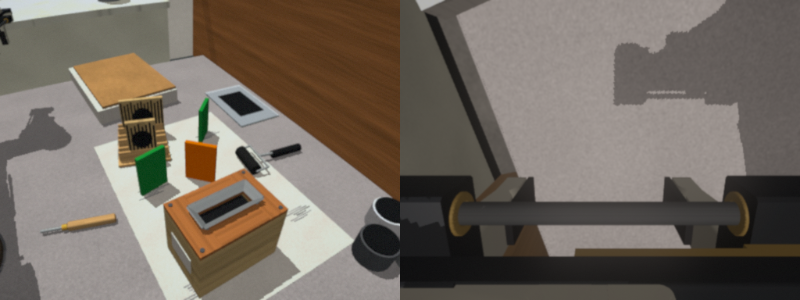

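The scene view shows the narrow block in the rack at (349,234). Things it could be mistaken for: wide block (377,280), green blocks (309,198) and (287,301), orange block (262,226). The box slot is at (222,134). I choose (349,234), the narrow cut-marked plywood block in the rack (side view: 181,178).

```bash
cat > b.py <<'E'
from h import *
f=grab_frame("scene");g=grab_frame("side")
N,e=tri("scene",(348.7,234.4),"side",(181.2,177.9));W,e2=tri("scene",(377.4,279.9),"side",(179.8,151.6));S,e3=tri("scene",(221.9,134.1),"side",(285.6,262.3))
for p,x in((N,e),(W,e2),(S,e3)): print(p.round(4),round(x,4))
d=N-W;print("dist",np.linalg.norm(d[:2]),"y dir",np.degrees(np.arctan2(d[1],d[0])))
np.savez("p.npz",N=N,W=W,S=S)
a=cv2.resize(f[190:330,300:425],None,fx=3.2,fy=3.2,interpolation=cv2.INTER_CUBIC)
b=cv2.resize(f[95:165,170:275],None,fx=3.7,fy=3.7,interpolation=cv2.INTER_CUBIC)
c=np.zeros((600,800,3),np.uint8);c[:a.shape[0],:a.shape[1]]=a;c[:b.shape[0],400:400+b.shape[1]]=b[:,:400]
gg=cv2.resize(g[215:310,210:370],None,fx=2.5,fy=2.5,interpolation=cv2.INTER_CUBIC);c[300:300+gg.shape[0],400:400+gg.shape[1]]=gg
save(c,"crop.png")
E
python3 b.py
```

```text
[0.4982 0.1627 0.0688] 0.0036
[0.5325 0.2733 0.0618] 0.0001
[ 0.546  -0.1922  0.1384] 0.0042
dist 0.11580005556387496 y dir -107.18251571025465
```

View pics/crop.png

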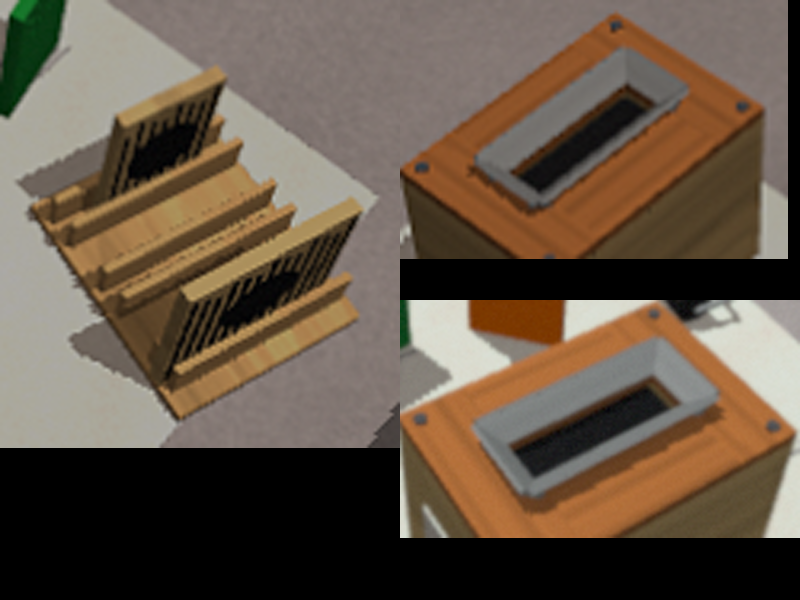

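The crop confirms the narrow block at about (349,234) with black cuts, and the wide block parallel to it. The slot lies lengthwise between the lid's screws.

```bash
cat > c.py <<'E'
from h import *
P=lambda u,v:atz("scene",(300+u/3.2,190+v/3.2),.13)
ang=lambda d:np.degrees(np.arctan2(d[1],d[0]))
# front (visible face side) top edges + back edges
for n,a,b in(("N front",P(120,124),P(225,75)),("N back",P(113,116),P(218,68)),("W front",P(188,300),P(362,205)),("W back",P(183,291),P(353,198))):
    print(n,a.round(4),b.round(4),"len",np.linalg.norm(b-a).round(4),"ang",ang(b-a).round(1),"mid",((a+b)/2).round(4))
L=lambda u,v:atz("scene",(170+(u-400)/3.7,95+v/3.7),.143)
s=[L(421,168),L(616,26),L(742,107),L(550,258)]
print("scene screws",np.round(s,3).tolist(),"ctr",np.mean(s,0),[ang(s[1]-s[0]),ang(s[2]-s[3]),ang(s[2]-s[1])],np.linalg.norm(s[1]-s[0]),np.linalg.norm(s[2]-s[1]))
G=lambda u,v:atz("side",(210+(u-400)/2.5,215+(v-300)/2.5),.143)
t=[G(420,419),G(654,314),G(773,427)]
print("side screws",np.round(t,3).tolist(),"ctr",(t[0]+t[2])/2,ang(t[1]-t[0]),ang(t[2]-t[1]))
z=.157
m=[atz("scene",(170+(u-400)/3.7,95+v/3.7),z) for u,v in((476,158),(622,48),(688,88),(540,206))]
print("mouth",np.mean(m,0),ang(m[1]-m[0]),ang(m[2]-m[3]),[np.linalg.norm(m[i]-m[i-1]).round(3) for i in range(4)])
m=[atz("side",(210+(u-400)/2.5,215+(v-300)/2.5),z) for u,v in((473,424),(657,338),(719,388),(532,494))]
print("mouth side",np.mean(m,0),ang(m[1]-m[0]),ang(m[2]-m[3]),[np.linalg.norm(m[i]-m[i-1]).round(3) for i in range(4)])
s=get_state();print(s["t"])
E
python3 c.py
```

```text
N front [0.5392 0.1576 0.13  ] [0.4612 0.1791 0.13  ] len 0.0809 ang 164.6 mid [0.5002 0.1684 0.13  ]
N back [0.5379 0.1506 0.13  ] [0.4603 0.1725 0.13  ] len 0.0807 ang 164.2 mid [0.4991 0.1616 0.13  ]
W front [0.602  0.2663 0.13  ] [0.4746 0.2984 0.13  ] len 0.1313 ang 165.9 mid [0.5383 0.2824 0.13  ]
W back [0.5996 0.2605 0.13  ] [0.4747 0.2916 0.13  ] len 0.1288 ang 166.0 mid [0.5371 0.2761 0.13  ]
scene screws [[0.636, -0.244, 0.143], [0.466, -0.257, 0.143], [0.457, -0.148, 0.143], [0.624, -0.135, 0.143]] ctr [ 0.54594144 -0.19615329  0.143     ] [np.float64(-175.39270342367803), np.float64(-175.51567485338035), np.float64(94.92081753878837)] 0.17018256957708955 0.10943763907152772
side screws [[0.458, -0.154, 0.143], [0.628, -0.14, 0.143], [0.636, -0.25, 0.143]] ctr [ 0.54733255 -0.20200416  0.143     ] 4.745320918186908 -85.34535466555127
mouth [ 0.54747671 -0.19424686  0.157     ] -174.73886511635348 -174.31658379526544 [np.float64(0.056), np.float64(0.128), np.float64(0.055), np.float64(0.131)]
mouth side [ 0.54759129 -0.20261167  0.157     ] 4.967705115568172 7.2483212341222725 [np.float64(0.056), np.float64(0.129), np.float64(0.051), np.float64(0.132)]
1.0
```

>>> arm_command --commands '[{"tx": 0.876, "ty": 0.768}, {"tx": 0.876, "ty": 0.768}, {"tx": 0.876, "ty": 0.768}, {"tx": 0.876, "ty": 0.768}, {"tx": 0.876, "ty": 0.768}, {"tx": 0.876, "ty": 0.768}, {"tx": 0.876, "ty": 0.768}, {"tx": 0.876, "ty": 0.768}]' --claw 1 --grip_force 30

```text
invalid input
```

>>> arm_command --commands '[{"tx": 0.876, "ty": 0.768}, {"tx": 0.876, "ty": 0.768}, {"tx": 0.876, "ty": 0.768}, {"tx": 0.876, "ty": 0.768}, {"tx": 0.876, "ty": 0.768}, {"tx": 0.876, "ty": 0.768}, {"tx": 0.876, "ty": 0.768}, {"tx": 0.876, "ty": 0.768}]'

```text
invalid input
```

>>> arm_command --commands '[{"tx": 0.876, "ty": 0.768, "tz": 0, "twist": 0}, {"tx": 0.876, "ty": 0.768, "tz": 0, "twist": 0}, {"tx": 0.876, "ty": 0.768, "tz": 0, "twist": 0}, {"tx": 0.876, "ty": 0.768, "tz": 0, "twist": 0}, {"tx": 0.876, "ty": 0.768, "tz": 0, "twist": 0}, {"tx": 0.876, "ty": 0.768, "tz": 0, "twist": 0}, {"tx": 0.876, "ty": 0.768, "tz": 0, "twist": 0}, {"tx": 0.876, "ty": 0.768, "tz": 0, "twist": 0}]' --claw 1 --grip_force 30

```text
t: 1.67
eef_pos: [0.3411, 0.4027, 0.2272]
ee_rot: [3.141, -0.0, -0.271]
force: [-0.9, 0.4, -0.4]
width: 0.0873
gripper_force: 0.0
```

>>> arm_command --commands '[{"tx": 0.863, "ty": 0.75, "tz": 0, "twist": 0}, {"tx": 0.863, "ty": 0.75, "tz": 0, "twist": 0}, {"tx": 0.863, "ty": 0.75, "tz": 0, "twist": 0}, {"tx": 0.863, "ty": 0.75, "tz": 0, "twist": 0}, {"tx": 0.863, "ty": 0.75, "tz": 0, "twist": 0}, {"tx": 0.863, "ty": 0.75, "tz": 0, "twist": 0}, {"tx": 0.863, "ty": 0.75, "tz": 0, "twist": 0}, {"tx": 0.863, "ty": 0.75, "tz": 0, "twist": 0}]'

```text
t: 2.33
eef_pos: [0.4996, 0.1655, 0.2266]
ee_rot: [3.141, -0.0, -0.272]
force: [0.0, 0.8, -0.1]
width: 0.0877
gripper_force: 0.0
```

```bash
cat > d.py <<'E'
from h import *
C=calibration("wrist");f=grab_frame("wrist");save(f,"w2.png")
for q in("block_center","wide_block_center"):
  for r in spot_point(q,"wrist")[:4]: print(q,np.round(r["uv"]),r["score"],atz("wrist",r["uv"],.07,C).round(4))
print(proj("wrist",[.4997,.165,.13],C))
s=get_state();print(s["t"],s["eef_pos"],s["ee_rot"])
E
python3 d.py
```

```text
block_center [385. 155.] 0.84 [0.4868 0.0366 0.07  ]
wide_block_center [135. 168.] 0.75 [0.5409 0.2773 0.07  ]
[256.12356335 193.93239185]
2.4833 [0.49760963 0.16941793 0.22652846] [-3.14153008e+00  9.00200430e-05 -2.69559622e-01]
```

View pics/w2.png

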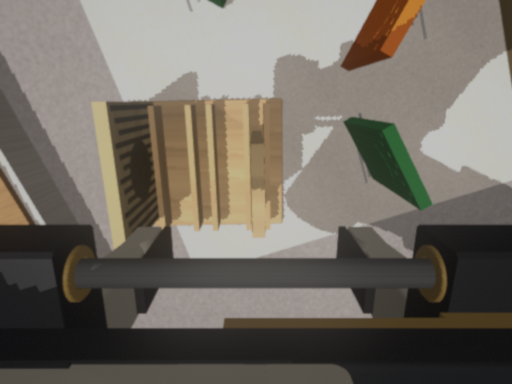

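The wrist view shows the narrow block edge-on at about columns 250-266, rows 143-236, parallel to the fingers. The green block, at (388,160), is off to the right. I'll zoom in on the block's top and check the state noise.

```bash
cat > e.py <<'E'
from h import *
for _ in range(4):
    s=get_state();print(s["t"],s["eef_pos"].round(4) if hasattr(s["eef_pos"],"round") else s["eef_pos"],s["qd"]);C=calibration("wrist");f=grab_frame("wrist")
c=cv2.resize(f[90:250,150:300],None,fx=3.75,fy=3.75,interpolation=cv2.INTER_CUBIC);save(c,"w3.png")
np.savez("C.npz",**C)
E
python3 e.py
```

```text
2.4833 [0.4976 0.1694 0.2265] [ 3.45065632e-02 -4.41270636e-03  7.75409542e-05  1.34513936e-04
  9.91963182e-04 -2.98781305e-03]
2.5333 [0.4973 0.1701 0.2266] [ 2.42592060e-02 -2.68707651e-03  5.85571809e-05  4.84160644e-05
  1.08875431e-03  3.44770815e-04]
2.5833 [0.4972 0.1706 0.2267] [ 0.01389931 -0.00178458 -0.00155718  0.00040357 -0.00154402  0.00223221]
2.6333 [0.4971 0.1708 0.2267] [ 0.0069044   0.00048268 -0.0016712  -0.00107084  0.00075983  0.00193086]
```

View pics/w3.png

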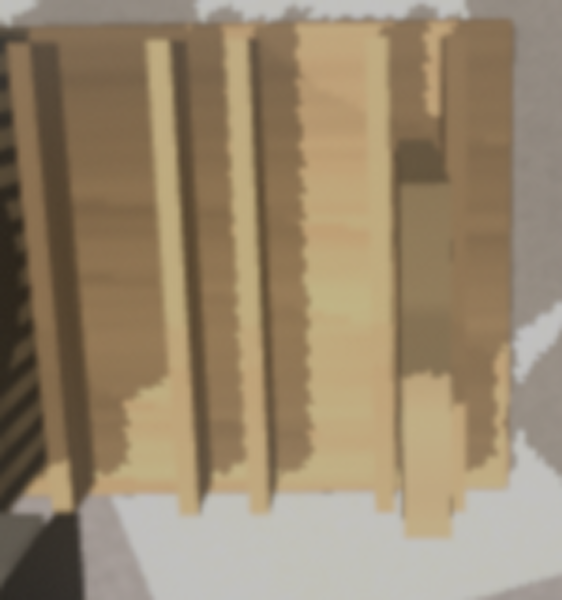

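```bash
cat > f.py <<'E'
from h import *
c=np.load("C.npz");C={k:(c[k] if c[k].ndim else float(c[k])) for k in c}
P=[atz("wrist",(150+u/3.75,90+v/3.75),.13,C) for u,v in((400,182),(452,182),(404,538),(451,538))]
print(np.round(P,4).tolist());m=np.mean(P,0)
far=(P[0]+P[1])/2;near=(P[2]+P[3])/2;d=far-near
print("ctr",m,"len",np.linalg.norm(d),"ang",np.degrees(np.arctan2(d[1],d[0])))
y=-.2685;D=m[:2]-[.4976,.1698]
print("tool dx,dy",D@[np.cos(y),np.sin(y)],D@[np.sin(y),-np.cos(y)])
E
python3 f.py
```

```text
[[0.5406, 0.1582, 0.13], [0.5377, 0.1477, 0.13], [0.463, 0.1782, 0.13], [0.4602, 0.1679, 0.13]]
ctr [0.50036595 0.16299696 0.13      ] len 0.08018462721866244 ang -14.534853184756615
tool dx,dy 0.0044715894734521705 0.005825518402428784
```

>>> arm_command --commands '[{"tx": 0.016, "ty": 0.022, "tz": 0, "twist": 0}, {"tx": 0.016, "ty": 0.022, "tz": 0.1, "twist": 0}, {"tx": 0.016, "ty": 0.022, "tz": 0.2, "twist": 0}, {"tx": 0.016, "ty": 0.022, "tz": 0.3, "twist": 0}, {"tx": 0.016, "ty": 0.022, "tz": 0.42, "twist": 0}, {"tx": 0.016, "ty": 0.022, "tz": 0.52, "twist": 0}, {"tx": 0.016, "ty": 0.022, "tz": 0.52, "twist": 0}, {"tx": 0.016, "ty": 0.022, "tz": 0.52, "twist": 0}]'

```text
t: 3.35
eef_pos: [0.4993, 0.1633, 0.0961]
ee_rot: [3.139, 0.001, -0.267]
force: [0.8, 0.3, 0.2]
width: 0.0874
gripper_force: 0.0
```

>>> arm_command --commands '[{"tx": 0, "ty": 0, "tz": 0, "twist": 0}, {"tx": 0, "ty": 0, "tz": 0, "twist": 0}, {"tx": 0, "ty": 0, "tz": 0, "twist": 0}, {"tx": 0, "ty": 0, "tz": 0, "twist": 0}, {"tx": 0, "ty": 0, "tz": 0, "twist": 0}, {"tx": 0, "ty": 0, "tz": 0, "twist": 0}, {"tx": 0, "ty": 0, "tz": 0, "twist": 0}, {"tx": 0, "ty": 0, "tz": 0, "twist": 0}]' --claw 0 --grip_force 30

```text
t: 4.02
eef_pos: [0.4999, 0.1635, 0.0967]
ee_rot: [-3.141, -0.0, -0.268]
force: [0.1, -0.0, 0.7]
width: 0.0398
gripper_force: 0.0
```

>>> arm_command --commands '[{"tx": 0, "ty": 0, "tz": 0, "twist": 0}, {"tx": 0, "ty": 0, "tz": 0, "twist": 0}, {"tx": 0, "ty": 0, "tz": 0, "twist": 0}, {"tx": 0, "ty": 0, "tz": 0, "twist": 0}, {"tx": 0, "ty": 0, "tz": 0, "twist": 0}, {"tx": 0, "ty": 0, "tz": 0, "twist": 0}, {"tx": 0, "ty": 0, "tz": 0, "twist": 0}, {"tx": 0, "ty": 0, "tz": 0, "twist": 0}]'

```text
t: 4.68
eef_pos: [0.4998, 0.1635, 0.0965]
ee_rot: [3.142, 0.0, -0.268]
force: [-0.4, -0.7, -0.6]
width: 0.0117
gripper_force: 30.0
```

>>> arm_command --commands '[{"tx": 0, "ty": 0, "tz": -0.06, "twist": 0}, {"tx": 0, "ty": 0, "tz": -0.14, "twist": 0}, {"tx": 0, "ty": 0, "tz": -0.26, "twist": 0}, {"tx": 0, "ty": 0, "tz": -0.4, "twist": 0}, {"tx": 0, "ty": 0, "tz": -0.54, "twist": 0}, {"tx": 0, "ty": 0, "tz": -0.66, "twist": 0}, {"tx": 0, "ty": 0, "tz": -0.74, "twist": 0}, {"tx": 0, "ty": 0, "tz": -0.78, "twist": 0}]'

```text
t: 5.35
eef_pos: [0.5007, 0.1639, 0.2949]
ee_rot: [-3.138, -0.003, -0.268]
force: [0.6, -0.3, -1.6]
width: 0.0119
gripper_force: 30.0
```

>>> arm_command --commands '[{"tx": 0.02, "ty": 0.05, "tz": 0, "twist": 0}, {"tx": 0.06, "ty": 0.15, "tz": 0, "twist": 0}, {"tx": 0.12, "ty": 0.28, "tz": 0, "twist": 0}, {"tx": 0.17, "ty": 0.41, "tz": 0, "twist": 0}, {"tx": 0.22, "ty": 0.54, "tz": 0, "twist": 0}, {"tx": 0.27, "ty": 0.66, "tz": 0, "twist": 0}, {"tx": 0.31, "ty": 0.76, "tz": 0, "twist": 0}, {"tx": 0.35, "ty": 0.84, "tz": 0, "twist": 0}]'

```text
t: 6.02
eef_pos: [0.5274, -0.0647, 0.2897]
ee_rot: [3.141, 0.003, -0.269]
force: [0.8, 0.4, -0.9]
width: 0.0118
gripper_force: 30.0
```

>>> arm_command --commands '[{"tx": 0.04, "ty": 0.09, "tz": 0, "twist": -0.02}, {"tx": 0.08, "ty": 0.2, "tz": 0, "twist": -0.04}, {"tx": 0.13, "ty": 0.3, "tz": 0, "twist": -0.06}, {"tx": 0.17, "ty": 0.4, "tz": 0, "twist": -0.08}, {"tx": 0.2, "ty": 0.47, "tz": 0, "twist": -0.1}, {"tx": 0.215, "ty": 0.504, "tz": 0, "twist": -0.112}, {"tx": 0.215, "ty": 0.504, "tz": 0, "twist": -0.112}, {"tx": 0.215, "ty": 0.504, "tz": 0, "twist": -0.112}]'

```text
t: 6.68
eef_pos: [0.5462, -0.1985, 0.2896]
ee_rot: [-3.141, 0.003, 0.081]
force: [0.4, 0.1, -1.5]
width: 0.0116
gripper_force: 30.0
```

```bash
cat > g.py <<'E'
from h import *
for _ in range(3): f=grab_frame("scene")
g=grab_frame("side");C=calibration("wrist");w=grab_frame("wrist")
s=get_state();print(s["t"],s["eef_pos"],s["ee_rot"])
for n in("scene","side","wrist"):
  for r in spot_point("slot",n)[:2]: print(n,r["uv"],r["score"],atz(n,r["uv"],.143,C if n=="wrist" else None))
c=np.hstack([cv2.resize(x,(400,300),interpolation=cv2.INTER_AREA) for x in(f[30:222,120:376],g[120:312,170:426])]);c=np.vstack([c,np.hstack([cv2.resize(w,(400,300)),np.zeros((300,400,3),np.uint8)])])
save(c,"over.png")
E
python3 g.py
```

```text
6.9333 [ 0.54706977 -0.19717877  0.29145557] [-3.14144363e+00  4.63917434e-05  8.45361094e-02]
scene [220.7, 136.7] 0.84 [ 0.55424844 -0.18322717  0.143     ]
side [285.5, 264.1] 0.65 [ 0.54359945 -0.19953056  0.143     ]
wrist [258.9, 179.0] 0.91 [ 0.54782523 -0.2009449   0.143     ]
```

View pics/over.png

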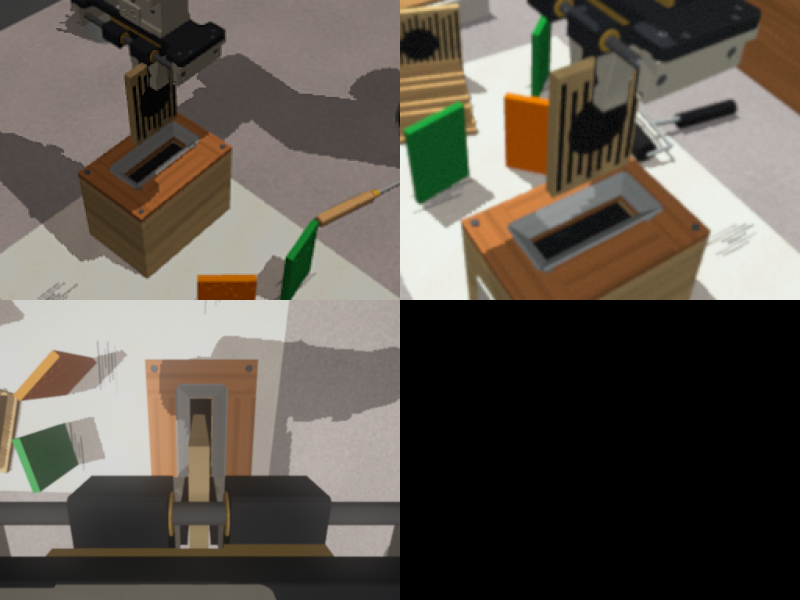

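The block is held upright over the slot. In the wrist view the slot's centre column is about 200 of 400 and the block's column about 200, with the axes parallel. I'll lower it in stages.

>>> arm_command --commands '[{"tx": 0, "ty": 0.006, "tz": 0.02, "twist": 0}, {"tx": 0, "ty": 0.006, "tz": 0.06, "twist": 0}, {"tx": 0, "ty": 0.006, "tz": 0.1, "twist": 0}, {"tx": 0, "ty": 0.006, "tz": 0.14, "twist": 0}, {"tx": 0, "ty": 0.006, "tz": 0.18, "twist": 0}, {"tx": 0, "ty": 0.006, "tz": 0.22, "twist": 0}, {"tx": 0, "ty": 0.006, "tz": 0.26, "twist": 0}, {"tx": 0, "ty": 0.006, "tz": 0.26, "twist": 0}]'

```text
t: 7.75
eef_pos: [0.5461, -0.1991, 0.2237]
ee_rot: [-3.14, 0.004, 0.084]
force: [-1.2, 0.0, -0.6]
width: 0.012
gripper_force: 30.0
```

>>> arm_command --commands '[{"tx": 0, "ty": 0, "tz": 0.02, "twist": 0}, {"tx": 0, "ty": 0, "tz": 0.04, "twist": 0}, {"tx": 0, "ty": 0, "tz": 0.06, "twist": 0}, {"tx": 0, "ty": 0, "tz": 0.08, "twist": 0}, {"tx": 0, "ty": 0, "tz": 0.1, "twist": 0}, {"tx": 0, "ty": 0, "tz": 0.11, "twist": 0}, {"tx": 0, "ty": 0, "tz": 0.12, "twist": 0}, {"tx": 0, "ty": 0, "tz": 0.12, "twist": 0}]'

```text
t: 8.42
eef_pos: [0.5471, -0.1994, 0.196]
ee_rot: [-3.141, 0.001, 0.084]
force: [-0.2, 0.3, -0.2]
width: 0.0122
gripper_force: 30.0
```

>>> arm_command --commands '[{"tx": 0, "ty": 0, "tz": 0.01, "twist": 0}, {"tx": 0, "ty": 0, "tz": 0.03, "twist": 0}, {"tx": 0, "ty": 0, "tz": 0.05, "twist": 0}, {"tx": 0, "ty": 0, "tz": 0.07, "twist": 0}, {"tx": 0, "ty": 0, "tz": 0.09, "twist": 0}, {"tx": 0, "ty": 0, "tz": 0.1, "twist": 0}, {"tx": 0, "ty": 0, "tz": 0.11, "twist": 0}, {"tx": 0, "ty": 0, "tz": 0.11, "twist": 0}]'

```text
t: 9.08
eef_pos: [0.547, -0.1993, 0.1683]
ee_rot: [-3.141, 0.001, 0.084]
force: [-0.4, 0.0, -0.6]
width: 0.012
gripper_force: 30.0
```

```bash
cat > k.py <<'E'
from h import *
import sys
f=grab_frame("scene");g=grab_frame("side")
c=np.hstack([cv2.resize(x,(400,400),interpolation=cv2.INTER_CUBIC) for x in(f[60:190,150:280],g[180:310,210:340])])
for i,n in enumerate(("scene","side")):
    u=proj(n,[.547,-.1993,.2018])-((150,60),(210,180))[i]; print(u*400/130+[400*i,0])
save(c,sys.argv[1])
E
python3 k.py in.png
```

```text
[206.26912602 161.74824911]
[647.27905495 166.85315439]
```

View pics/in.png

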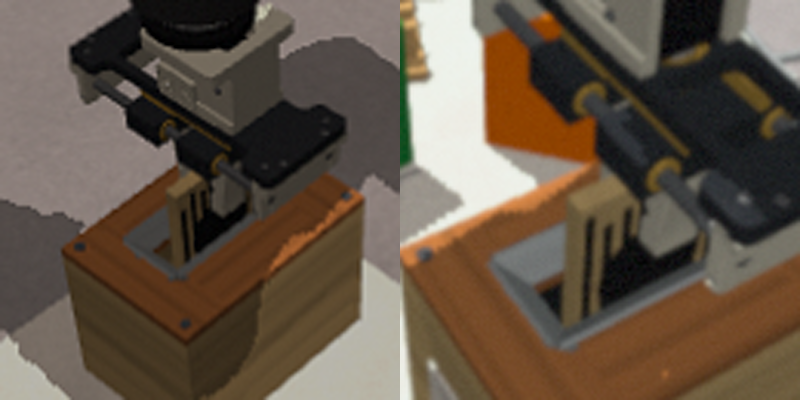

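The block is standing in the slot (scene crop about (185,220)), and its top is where a no-slip grip would put it. Now I'll release it.

>>> arm_command --commands '[{"tx": 0, "ty": 0, "tz": 0, "twist": 0}, {"tx": 0, "ty": 0, "tz": 0, "twist": 0}, {"tx": 0, "ty": 0, "tz": 0, "twist": 0}, {"tx": 0, "ty": 0, "tz": 0, "twist": 0}, {"tx": 0, "ty": 0, "tz": 0, "twist": 0}, {"tx": 0, "ty": 0, "tz": 0, "twist": 0}, {"tx": 0, "ty": 0, "tz": 0, "twist": 0}, {"tx": 0, "ty": 0, "tz": 0, "twist": 0}]' --claw 0.6

```text
t: 9.85
eef_pos: [0.5473, -0.1993, 0.1691]
ee_rot: [3.142, 0.0, 0.084]
force: [0.3, -0.1, 0.2]
width: 0.0521
gripper_force: 0.0
```

>>> arm_command --commands '[{"tx": 0, "ty": 0, "tz": -0.05, "twist": 0}, {"tx": 0, "ty": 0, "tz": -0.12, "twist": 0}, {"tx": 0, "ty": 0, "tz": -0.22, "twist": 0}, {"tx": 0, "ty": 0, "tz": -0.32, "twist": 0}, {"tx": 0, "ty": 0, "tz": -0.42, "twist": 0}, {"tx": 0, "ty": 0, "tz": -0.52, "twist": 0}, {"tx": 0, "ty": 0, "tz": -0.58, "twist": 0}, {"tx": 0, "ty": 0, "tz": -0.6, "twist": 0}]'

```text
t: 10.52
eef_pos: [0.5482, -0.1997, 0.3223]
ee_rot: [3.14, -0.004, 0.084]
force: [0.9, -0.1, -0.5]
width: 0.0527
gripper_force: 0.0
```

```bash
python3 k.py out.png
python3 - <<'E'
from h import *
f=grab_frame("scene")
print([(np.round(r["rect"]),round(r["score"],2)) for q in("block_center","wide_block_center") for r in boxes_of(q,"scene")],get_state()["t"])
w=grab_frame("wrist");a=cv2.imread("pics/out.png")[...,::-1]
b=np.hstack([cv2.resize(f[180:330,290:420],(260,300)),cv2.resize(w,(400,300)),np.zeros((300,140,3),np.uint8)])
save(np.vstack([cv2.resize(a,(600,300)),b[:,:600]]),"final.png")
E
```

```text
[206.26912602 161.74824911]
[647.27905495 166.85315439]
[(array([298., 173., 320., 223.]), 0.88), (array([281., 270., 292., 330.]), 0.85), (array([204., 126., 222., 151.]), 0.67), (array([347., 253., 411., 310.]), 0.66), (array([245., 205., 286., 240.]), 0.65), (array([346., 249., 414., 310.]), 0.68), (array([172., 101., 270., 208.]), 0.67)] 10.7667
```

View pics/final.png

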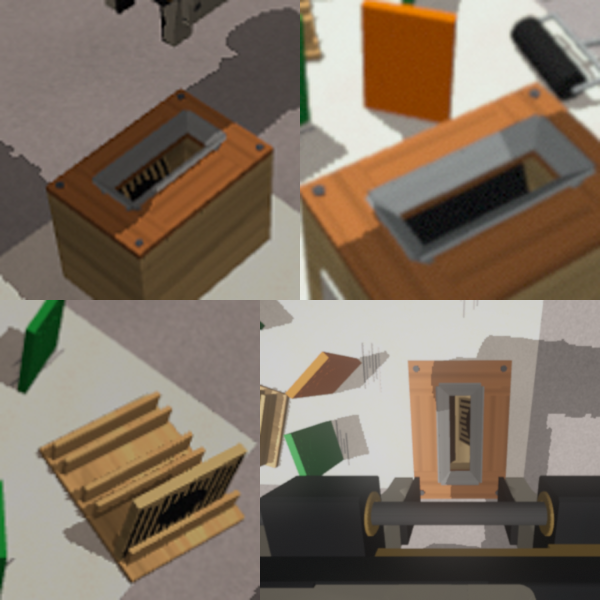

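The block is inside the box, seen leaning below the slot. The wide block still stands in the rack, and the gripper is clear.

```bash
python3 -c "from station import *; print(job_done())"
```

```text
the job is handed in; nothing more can be done
None
```

I posted the narrow block through the slot, past the flap and fully into the returns box, left the wide block standing in the rack, and handed the job in at about 11 s of the 40 s allowed.

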